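# Clamp the humidity chamber and hold its sprung hood just under balance

## Task

Crank the bench clamp clockwise until its jaw bears firmly on the foot of the humidity chamber, then lift the chamber's sprung hood by its orange bar until it is past its balance point, ease it back to just below that point (a few degrees) and finish while still holding it there, steady, with the clamp still tight. Never let the hood fly wide open, and do not shift the chamber or the other things on the bench.

Things in the scene. Friction and masses are not known exactly. Their poses are not given: they have to be found in the camera images.
- chamber: humidity chamber: white open-topped box 200 (x) x 240 (y) x 90 mm, 3 kg, loose on the bench; origin under its centre; x axis from the hood's free edge to its hinge, away from the robot, z up. An aluminium foot, 12 mm thick, 50 mm wide, runs along each side at its base (out to 170 mm from the centre plane); the -y one lies under the clamp's jaw.
- hood (a joint): angle of the blue-framed clear hood (200 x 240 mm, 0.9 kg) on the chamber: 0 shut, grows as its free edge rises, stop at 1.65. Over-centre spring: balance point at 0.95 rad (54 degrees). Below it the hood falls shut (about 2 N at the bar when shut, 0.4 N at 0.1 rad below balance); above it the spring throws it wide open.
- hood_bar (a point): middle of the orange round bar (14 mm thick, 130 mm long, parallel to the hinge) in front of the hood's free edge; 43 mm clear between bar and edge, a strut at each end. 252 mm from the hinge line, 97 mm above the bench when shut; it sweeps an arc up and away from the robot, and can turn between fingers that keep pointing down.
- hood_hinge (a point): middle of the hood's hinge line, along the chamber's y axis, 95 mm above the bench, at the chamber's far top edge
- balance_mark (a point): the orange tick on the chamber's +y side, 75 mm from the hinge line: with the hood's side frame level with it the hood is at its balance point. It is the longest in an arc of white ticks, 0.1 rad apart; the two green ones right under it mark the range just below balance.
- crank (a joint): angle of the clamp's crank in rad, growing clockwise seen from above; one turn clockwise drives the jaw down 12 mm, and the jaw meets the foot at about 10.5. From there it stiffens: at about 11 it takes 7 N or more at the knob and is tight. It stays where it is left (about 3 N at the knob to turn it).
- crank_knob (a point): grip point of the upright red crank knob, 20 mm across, 48 mm tall; on its axis, 19 mm below its top, 160 mm above the bench. It circles the screw axis at 45 mm radius and constant height, and spins freely on its pin, so the fingers need not turn. Below its foot (131 mm above the bench) lies the flat crank arm.
- crank_axis (a point): point on the upright screw axis at the height of crank_knob: the centre of the knob's circle
- jaw: the clamp's jaw: round black rubber pad, 28 mm across, at the foot of the steel screw; origin at the centre of its underside. It only moves up and down and meets the chamber's foot when its underside is 12 mm above the bench.
- clamp: green bench hold-down clamp screwed to the bench, 127 mm tall without the crank, its column on the side away from the chamber; origin on the screw axis at bench level
- brush: flat dusting brush, pale wooden back 35 x 120 mm, 42 mm tall, origin under its centre
- eraser: yellow eraser block 50 x 30 x 25 mm, origin under its centre
- jar: paste jar, 64 mm across, 80 mm tall, origin under its centre
- bottle: amber bottle, 56 mm across, 150 mm tall, origin under its centre
- weight: brass flattening weight with a knob, 52 mm across, 54 mm tall, origin under its centre
- spatula: spatula lying flat, about 200 mm long
- dish: white ceramic dish, 90 mm across, 35 mm tall, origin under its centre
Things that resemble listed ones, but are neither listed nor needed, are in the scene too. What is shaped like the clamp but pink is not meant.

How it is judged:
By the outcome, as a careful person would: the job done as asked, in the order asked, and still so for the second after the job is handed in, while the arm keeps its last pose, push and grip.
It also fails if it takes over 64 s, if anything falls off the work surface, if the arm or the gripper's body presses on something with over 40 N, if the wrist force passes 120 N, or if a joint passes its speed limit or range.

## Robot

A 6-joint arm with a two-finger parallel gripper is mounted at the origin on the work surface. World frame = base frame: x ahead of the robot, y to its left, z up, the work surface at z = 0. Lengths are in m, angles in rad, forces in N, time in s.
With the tool pointing down it reaches from about 0.325 to 0.9 m from the base axis. Payload 6.1 kg.
Tool frame: the origin (TCP) lies on the mounting face of the last link; the fingertips stand tips_ahead ahead of it and the grasp point (between the pads) lies 164 mm ahead of it (tips_ahead is the distance from the TCP to the fingertips, in m); z points along the fingers, y is the line along which they close (so a half turn about z gives the same grasp; the last joint's range is limited). The gripper opens to 87 mm and grips with 3 to 60 N. Pads are 19 mm wide; open, the fingers measure 117 mm over their backs; the gripper's body (75 mm by 190 mm) begins 51 mm behind the grasp point.
Start: joints at [-1.451, 0.22, 1.526, -0, 1.395, -0.126], TCP at [0.152, -0.606, 0.405] pointing down, gripper open.
Joint ranges: [-2.98, 2.98], [-0.91, 2.08], [0.09, 2.57], [-1.24, 4.39], [0.2, 2.65], [-2.68, 2.68]. Speed limits (rad/s): [2.57, 2.57, 3.01, 3.14, 3.14, 3.14].

## Interface

Orientations are given as a unit quaternion [w, x, y, z].
In Python, from cell import * gives the robot as it stands.
- The arm moves only by the tool drive_tool, never from a script. Its argument "increments" is a list that holds one entry, the list of rows, each a list of 4 numbers: the shift along the world's x, y, z each as a share of 50 mm, from -1 to 1, then the turn about the world's z as a share of pi rad, from -1 to 1. A call has 1 to 20 rows; each row shifts and turns the commanded pose from where the row before left it; what a row does not reach is not made up. A row lasts 1/8 s, in which the tool goes at most 62.5 mm and 10.7 degrees, less where a joint would pass 70% of its speed; a pose out of reach is approached as far as the arm can. A call with a number of a shift or a turn outside -1 to 1 is refused whole. A call with a gripper value outside its range is refused whole. "claw" is the opening, from 0 (shut) to 1 (fully open), set as the call begins (left out, the last holds). The fingers move at their own pace and stop on an object; "squeeze" is the grip in N (left out, the last holds). Time passes only in rows, so rows that do not move let the fingers close. It gives the time, the measured TCP pose, the force, the opening and the grip force at its end, in the units of the state.
- observe(): the state, without advancing time (a new reading comes with each control period).
- camera(name): name is "side" or "top" or "wrist"; returns a dict with "frame" (480x640x3 uint8, blue, green, red), "intrinsics" (3x3 intrinsics, pixels), "extrinsics" (4x4, takes a point from camera to world coordinates). Camera axes: x right, y up, looking along -z (the intrinsics and any distortion apply to the point x, -y, -z); pixel columns grow to the right and rows downward; lengths in m; the calibration is good to about 2 mm. The wrist camera is an equidistant fisheye: a pixel r from the principal point sees the ray r / f radians off the axis. A picture is of the moment at which its call begins. There is no depth.
- close_job(): hands the job in; it is judged then, once.
The state is a dict: "time": time; "joint_positions": joint angles; "dq": joint speeds; "joint_torque": joint torques, N m; "ee_pos": TCP position; "orientation": TCP orientation; "ft_force": force on the tool from outside, world axes, zero at the start; "torque": the same for the moment, N m; "gripper_width": finger opening in m; "grip_force": force on a finger pad.
Only numpy, scipy, OpenCV 4.12 (cv2) and the standard library are available. Lean on these libraries where they do the work, as an engineer would, in place of code of your own. Each camera call takes 0.05 s, during which the arm holds its last target. There are 200 camera calls.

## Working session

There is one attempt and no reset: what is moved stays moved. The work goes in short steps, Python scripts to look and compute and a tool call to move; the robot and the scene stay as the last step left them, time stands still between calls to the robot, and variables do not carry over. Pictures are saved under pics/ and viewed, at most 10 in all, crops included, and the job is handed in when it is done.

Besides the shell and the picture viewer there is one more tool, called as name([rows], argument=value, ...), one row to a line, values as JSON. drive_tool: Moves the arm, as the interface text tells. Its arguments: {"type":"object","properties":{"increments":{"type":"array","items":{"type":"array","items":{"type":"array","items":{"type":"number"}}}},"claw":{"type":"number"},"squeeze":{"type":"number"}},"required":["increments"]}

```bash
mkdir -p pics; ls; python3 - <<'E'
from cell import *
import cv2,numpy as np
s=observe();print({k:(np.round(v,3).tolist()) for k,v in s.items()})
for n in("side","top"):
    c=camera(n);cv2.imwrite(f"pics/{n}0.png",c["frame"]);print(n,np.round(c["intrinsics"],1).tolist(),np.round(c["extrinsics"],3).tolist(), c.keys())
E
```

```text
pics
{'time': 0.0, 'joint_positions': [-1.451, 0.221, 1.528, -0.0, 1.395, -0.126], 'dq': [0.0, -0.001, 0.001, -0.001, -0.0, -0.0], 'joint_torque': [0.0, -49.461, -38.738, 0.07, 0.057, -0.0], 'ee_pos': [0.152, -0.606, 0.404], 'orientation': [-0.001, 0.992, 0.123, -0.0], 'ft_force': [0.016, -0.474, -1.083], 'torque': [-0.022, -0.007, 0.0], 'grip_force': 0.0, 'gripper_width': 0.087}
side [[478.8, 0.0, 320.4], [0.0, 478.8, 239.0], [0.0, 0.0, 1.0]] [[-0.999, 0.002, -0.041, 0.5], [-0.034, -0.579, 0.815, 0.841], [-0.022, 0.816, 0.578, 0.745], [0.0, 0.0, 0.0, 1.0]] dict_keys(['frame', 'intrinsics', 'extrinsics'])
top [[583.9, 0.0, 318.7], [0.0, 583.9, 242.8], [0.0, 0.0, 1.0]] [[-0.021, 0.978, -0.207, 0.237], [-1.0, -0.022, -0.002, 0.01], [-0.006, 0.206, 0.978, 1.561], [0.0, 0.0, 0.0, 1.0]] dict_keys(['frame', 'intrinsics', 'extrinsics'])
```

View pics/side0.png

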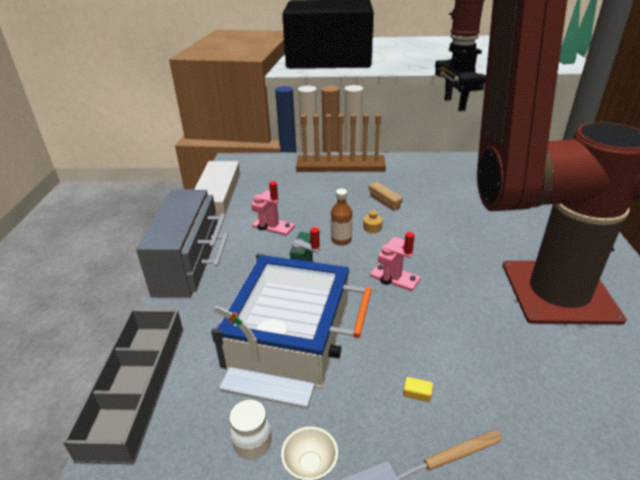

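View pics/top0.png

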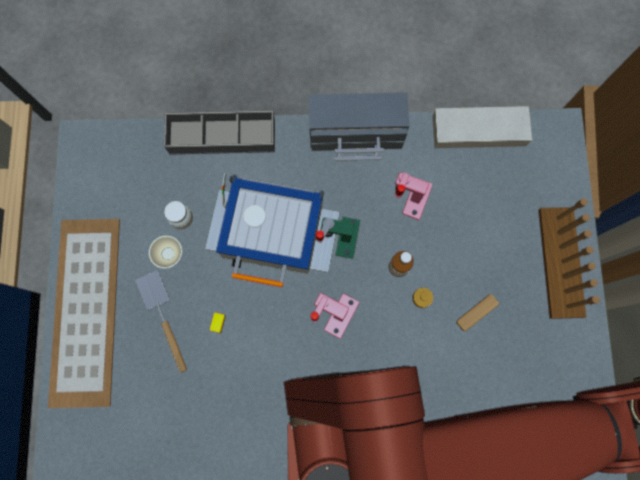

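Side view: the orange bar runs (367,290)–(360,333), and the green clamp's red knob is at (315,238). Top view: the bar runs (233,278)–(283,284), the knob is at (320,235), and the grey crank hub is near (328,226). Next I'll measure these.

```bash
cat > h.py <<'E'
from cell import *
import cv2,numpy as np
def ray(c,p):
    K=c["intrinsics"];T=np.array(c["extrinsics"])
    d=np.linalg.inv(K)@np.array([p[0],p[1],1.]);d=T[:3,:3]@(d*[1,-1,-1]);return T[:3,3],d/np.linalg.norm(d)
def plane(c,p,z):
    o,d=ray(c,p);return o+d*(z-o[2])/d[2]
def cross(r1,r2):
    A=np.c_[r1[1],-r2[1]];t=np.linalg.lstsq(A,r2[0]-r1[0],rcond=None)[0]
    a=r1[0]+t[0]*r1[1];b=r2[0]+t[1]*r2[1];return (a+b)/2,np.linalg.norm(a-b)
def proj(c,P):
    T=np.array(c["extrinsics"]);q=T[:3,:3].T@(np.array(P)-T[:3,3]);K=c["intrinsics"];u=K@(q*[1,-1,-1]);return u[:2]/u[2]
def blobs(img,lo,hi,mn=15):
    m=cv2.inRange(cv2.cvtColor(img,cv2.COLOR_BGR2HSV),lo,hi)
    n,l,s,c=cv2.connectedComponentsWithStats(m)
    return [(s[i],c[i],np.argwhere(l==i)[:,::-1]) for i in range(1,n) if s[i][4]>=mn]
E
python3 - <<'E'
from h import *
C={n:camera(n) for n in("side","top")}
for n,c in C.items():
    for nm,lo,hi in(("orange",(5,180,150),(14,255,255)),("red",(0,200,120),(4,255,255)),("blue",(105,180,60),(125,255,255)),("green",(60,60,20),(90,255,120))):
        for s,ce,p in blobs(c["frame"],lo,hi,30):
            r=cv2.minAreaRect(p.astype(np.float32))
            print(n,nm,s.tolist(),ce.round(1),cv2.boxPoints(r).round(0).tolist() if nm in("orange","blue") else "")
            if nm=="orange" and s[4]>100:
                b=cv2.boxPoints(r)
                e=sorted([(np.linalg.norm(b[i]-b[i-1]),i) for i in range(4)])[:2]
                print([plane(c,(b[i]+b[i-1])/2,.097).round(4).tolist() for _,i in e], plane(c,ce,.097).round(4))
a=cv2.resize(C["top"]["frame"][165:295,195:375],None,fx=4.4,fy=4.4,interpolation=2)
cv2.imwrite("pics/topcrop.png",a)
E
```

```text
side orange [355, 288, 16, 47, 251] [362.  311.3] [[354.0, 333.0], [365.0, 287.0], [370.0, 289.0], [359.0, 334.0]]
[[0.47, 0.2264, 0.097], [0.4434, 0.1002, 0.097]] [0.4575 0.1684 0.097 ]
side blue [231, 257, 117, 96, 2299] [296.8 304.3] [[226.0, 335.0], [243.0, 248.0], [347.0, 268.0], [330.0, 355.0]]
side blue [219, 319, 27, 21, 239] [230.9 330.2] [[217.0, 329.0], [225.0, 319.0], [247.0, 336.0], [240.0, 346.0]]
side green [560, 0, 36, 63, 1231] [577.9  34. ] 
side green [297, 232, 13, 11, 89] [304.  236.3] 
side green [290, 248, 22, 12, 186] [300.9 254.1] 
side green [233, 318, 9, 8, 32] [237.2 321.5] 
top red [398, 186, 7, 6, 33] [400.8 188.2] 
top blue [217, 179, 104, 89, 2121] [269.8 224.1] [[217.0, 251.0], [231.0, 177.0], [321.0, 194.0], [307.0, 269.0]]
top green [328, 217, 32, 42, 838] [345.8 235.6]
```

View pics/topcrop.png

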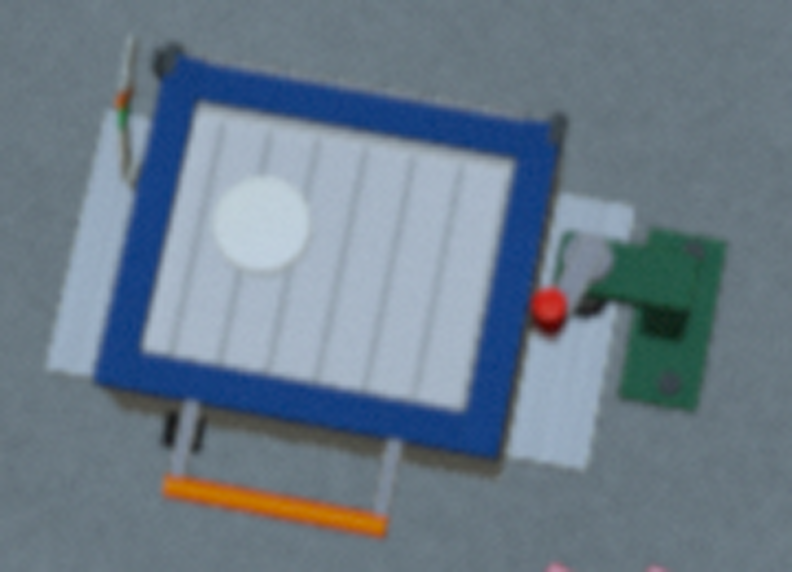

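The crop shows the knob top at (549,305), i.e. full-image (319.8,234.3). The crank hub is at (590,257) → (329.1,223.4). The bar runs from (168,488) to (385,525) → (233.2,275.9)–(282.5,284.3).

```bash
python3 - <<'E'
from h import *
C={n:camera(n) for n in("side","top")}
t,s=C["top"],C["side"]
f=lambda p:(195+p[0]/4.4,165+p[1]/4.4)
print("bar",plane(t,f((168,488)),.100),plane(t,f((385,525)),.100))
print("bar mid side", plane(s,(362,311.3),.099))
print("corners",[plane(t,f(p),.1).round(4) for p in((170,60),(562,125),(100,385),(500,460))])
print("knobtop",plane(t,f((549,305)),.179),"hub",plane(t,f((588,257)),.134))
r=C["side"]["frame"].astype(int);print("side knob")
for n,c in C.items():
    for st,ce,p in blobs(c["frame"],(0,170,90),(5,255,255),10)+blobs(c["frame"],(174,170,90),(180,255,255),10): 
        if st[4]<300: print(n,st.tolist(),ce.round(1))
k=cross(ray(s,(315,230)),ray(t,f((549,303))));print("top of knob cross",k)
print(plane(s,(315,238),.157),plane(s,(315,229),.178))
E
```

```text
bar [0.46491116 0.22992159 0.1       ] [0.44073982 0.10531363 0.1       ]
bar mid side [0.45774561 0.17032146 0.099     ]
corners [array([0.7225, 0.2311, 0.1   ]), array([ 0.6768, -0.0015,  0.1   ]), array([0.5261, 0.2699, 0.1   ]), array([0.477 , 0.0388, 0.1   ])]
knobtop [0.54993591 0.00863667 0.179     ] hub [ 0.58774111 -0.01429287  0.134     ]
side knob
side [270, 182, 7, 17, 86] [273.1 189.9]
side [311, 228, 8, 20, 119] [314.4 236.9]
side [405, 233, 9, 20, 123] [408.9 242. ]
top [397, 186, 8, 6, 37] [400.6 188.3]
top [316, 231, 7, 8, 45] [319.2 234.7]
top [311, 312, 7, 8, 41] [314.2 315.7]
top of knob cross (array([0.55215537, 0.00855219, 0.17717509]), np.float64(0.0013202928497157492))
[0.55336417 0.00894285 0.157     ] [0.55289661 0.00574206 0.178     ]
```

drive_tool([
  [[0.57,0.878,0,0],[0.57,0.878,0,0],[0.57,0.878,0,0],[0.57,0.878,0,0],[0.57,0.878,0,0],[0.57,0.878,0,0],[0.57,0.878,0,0],[0.57,0.878,0,0],[0.57,0.878,0,0],[0.57,0.878,0,0],[0.57,0.878,0,0],[0.57,0.878,0,0],[0.57,0.878,0,0],[0.57,0.878,0,0],[0,0,0,0],[0,0,0,0]],
], claw=0.6, squeeze=40)

```text
time: 2.3
ee_pos: [0.5509, 0.0085, 0.4044]
orientation: [0.0, 0.992, 0.123, -0.0]
ft_force: [-0.5, 0.5, 0.9]
gripper_width: 0.0522
grip_force: 0.0
```

```bash
python3 - <<'E'
from h import *
import cell;print([ (n) for n in dir(cell) if n[0]!='_'])
try: print(tips_ahead)
except Exception as e: print(e)
s=observe();print({k:(np.round(v,4).tolist()) for k,v in s.items()})
c=camera("wrist");cv2.imwrite("pics/w1.png",c["frame"]);print(np.round(c["intrinsics"],1).tolist(),np.round(c["extrinsics"],3).tolist())
E
```

```text
['MotionError', 'camera', 'close_job', 'observe', 'tips_ahead']
0.1822
{'time': 2.3, 'joint_positions': [-0.1276, 0.0444, 1.7212, -0.0005, 1.3769, 1.1966], 'dq': [-0.026, -0.0128, 0.0107, -0.0023, 0.0023, -0.0006], 'joint_torque': [0.9195, -40.5956, -39.007, 0.1505, -0.0885, 0.0187], 'ee_pos': [0.5509, 0.0085, 0.4044], 'orientation': [0.0001, 0.9924, 0.123, -0.0005], 'ft_force': [-0.4723, 0.4553, 0.9445], 'torque': [0.0044, 0.0228, -0.0084], 'grip_force': 0.0, 'gripper_width': 0.0522}
[[371.6, 0.0, 318.5], [0.0, 371.6, 238.8], [0.0, 0.0, 1.0]] [[0.244, 0.937, 0.252, 0.62], [-0.97, 0.236, 0.062, 0.025], [-0.001, -0.259, 0.966, 0.385], [0.0, 0.0, 0.0, 1.0]]
```

View pics/w1.png

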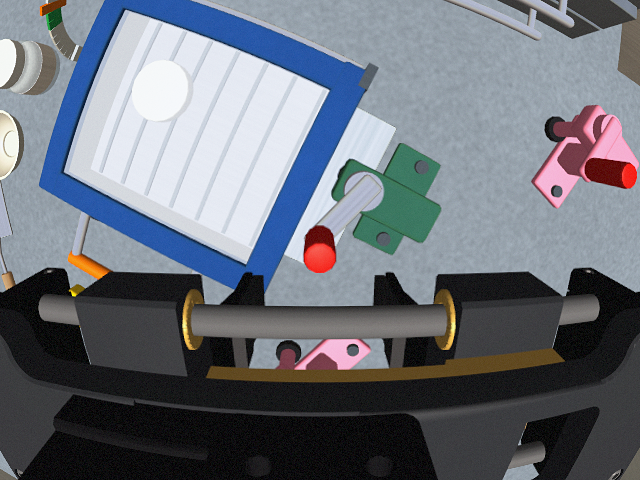

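The wrist view shows the knob top at (320,250), the hub at (366,189) and the arm between them.

```bash
cat >> h.py <<'E'
def wray(c,p):
    K=c["intrinsics"];T=np.array(c["extrinsics"]);f=K[0][0]
    v=np.array([p[0]-K[0][2],p[1]-K[1][2]]);r=np.linalg.norm(v);th=r/f
    q=np.array([v[0]/r*np.sin(th),-v[1]/r*np.sin(th),-np.cos(th)]);return T[:3,3],T[:3,:3]@q
def wplane(c,p,z):
    o,d=wray(c,p);return o+d*(z-o[2])/d[2]
E
python3 - <<'E'
from h import *
c=camera("wrist")
print("knob",wplane(c,(320,250),.179),"knob base",wplane(c,(318,231),.131),"hub",[wplane(c,(366,189),z).round(4) for z in(.131,.137)])
E
```

```text
knob [0.5604172  0.00862216 0.179     ] knob base [0.55963319 0.00973765 0.131     ] hub [array([ 0.5967, -0.0151,  0.131 ]), array([ 0.5973, -0.0142,  0.137 ])]
```

drive_tool([
  [[0.06,0,-0.6,0],[0,0,-0.6,0],[0,0,-0.4,0],[0,0,0,0]],
])

```text
time: 2.9
ee_pos: [0.5529, 0.0073, 0.3231]
orientation: [-0.0, 0.993, 0.122, -0.002]
ft_force: [0.4, 0.9, -0.5]
gripper_width: 0.0519
grip_force: 0.0
```

drive_tool([
  [[0,0,0,0],[0,0,0,0],[0,0,0,0],[0,0,0,0]],
], claw=0)

```text
time: 3.4
ee_pos: [0.5542, 0.0085, 0.3252]
orientation: [-0.0, 0.992, 0.123, 0.0]
ft_force: [-0.4, 4.7, 2.0]
gripper_width: 0.0204
grip_force: 2.4
```

```bash
python3 - <<'E'
from h import *
C={n:camera(n) for n in("wrist","side")}
a=C["wrist"]["frame"][120:420,120:520];b=cv2.resize(C["side"]["frame"][180:280,260:393],(400,300),interpolation=2)
cv2.imwrite("pics/g2.png",np.hstack([a,b]))
E
```

```text
(no output)
```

View pics/g2.png

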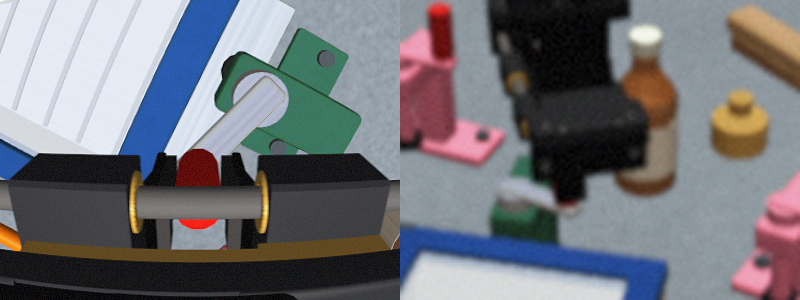

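The knob is between the pads. In the crop the hub is at (262,98), i.e. full (382,218). I'll let the grip finish and locate the axis from this closer view.

drive_tool([
  [[0,0,0,0],[0,0,0,0]],
])

```text
time: 3.75
ee_pos: [0.5542, 0.0085, 0.3251]
orientation: [-0.0, 0.992, 0.123, 0.0]
ft_force: [-1.4, 1.8, 5.0]
gripper_width: 0.019
grip_force: 40.0
```

```bash
python3 - <<'E'
from h import *
c=camera("wrist")
print("hub",[wplane(c,(382,218),z).round(4) for z in(.127,.131,.137)]); s=observe(); print(s["ee_pos"],s["ft_force"],s["gripper_width"],s["grip_force"])
E
```

```text
hub [array([ 0.5955, -0.0143,  0.127 ]), array([ 0.5961, -0.0134,  0.131 ]), array([ 0.597 , -0.0121,  0.137 ])]
[0.55415609 0.00854442 0.32510621] [-2.28713858  2.26769766  5.23602022] 0.019139560740017474 39.98534825630486
```

```bash
python3 - <<'E'
import numpy as np
a=np.radians(np.arange(150,-211,-15));p=.9*np.c_[np.cos(a),np.sin(a)]
for x,d in zip(np.arange(150,-211,-15),np.diff(p,axis=0)):print(x,d.round(3))
E
```

```text
150 [0.143 0.186]
135 [0.186 0.143]
120 [0.217 0.09 ]
105 [0.233 0.031]
90 [ 0.233 -0.031]
75 [ 0.217 -0.09 ]
60 [ 0.186 -0.143]
45 [ 0.143 -0.186]
30 [ 0.09  -0.217]
15 [ 0.031 -0.233]
0 [-0.031 -0.233]
-15 [-0.09  -0.217]
-30 [-0.143 -0.186]
-45 [-0.186 -0.143]
-60 [-0.217 -0.09 ]
-75 [-0.233 -0.031]
-90 [-0.233  0.031]
-105 [-0.217  0.09 ]
-120 [-0.186  0.143]
-135 [-0.143  0.186]
-150 [-0.09   0.217]
-165 [-0.031  0.233]
-180 [0.031 0.233]
-195 [0.09  0.217]
```

drive_tool([
  [[0.143,0.186,0,0],[0.186,0.143,0,0],[0.216,0.09,0,0],[0.232,0.03,0,0],[0,0,0,0]],
])

```text
time: 4.42
ee_pos: [0.5938, 0.0313, 0.3252]
orientation: [-0.0, 0.992, 0.123, 0.001]
ft_force: [2.2, 3.5, 3.8]
gripper_width: 0.0191
grip_force: 40.0
```

```bash
python3 - <<'E'
from h import *
c=camera("wrist");cv2.imwrite("pics/w3.png",c["frame"]); s=observe(); print(s["ee_pos"],s["ft_force"],s["gripper_width"])
E
```

```text
[0.59364814 0.0312774  0.32521347] [3.11549157 3.79584708 3.29496856] 0.019108231528860303
```

View pics/w3.png

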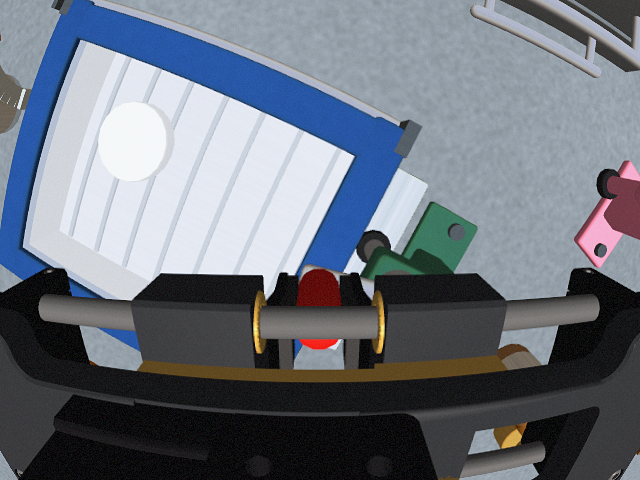

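The arc went smoothly with forces under 5 N, and the knob at (320,310) is still gripped. I'll continue around.

drive_tool([
  [[0.233,-0.031,0,0],[0.217,-0.09,0,0],[0.186,-0.143,0,0],[0.143,-0.186,0,0],[0.09,-0.217,0,0],[0.031,-0.233,0,0],[0,0,0,0]],
])

```text
time: 5.35
ee_pos: [0.6382, -0.016, 0.3252]
orientation: [0.001, 0.993, 0.122, 0.0]
ft_force: [2.5, -1.0, 5.4]
gripper_width: 0.019
grip_force: 40.0
```

drive_tool([
  [[-0.031,-0.233,0,0],[-0.09,-0.217,0,0],[-0.143,-0.186,0,0],[-0.186,-0.143,0,0],[-0.217,-0.09,0,0],[-0.233,-0.031,0,0],[0,0,0,0]],
])

```text
time: 6.22
ee_pos: [0.5925, -0.0591, 0.3251]
orientation: [-0.001, 0.992, 0.122, 0.001]
ft_force: [1.8, 5.0, 5.8]
gripper_width: 0.0191
grip_force: 40.0
```

drive_tool([
  [[-0.233,0.031,0,0],[-0.217,0.09,0,0],[-0.186,0.143,0,0],[-0.143,0.186,0,0],[-0.09,0.217,0,0],[-0.031,0.233,0,0],[0,0,0,0]],
])

```text
time: 7.1
ee_pos: [0.5486, -0.0194, 0.3252]
orientation: [0.006, 0.992, 0.122, 0.001]
ft_force: [5.3, -22.2, 0.4]
gripper_width: 0.019
grip_force: 40.0
```

```bash
python3 - <<'E'
from h import *
s=observe(); print(s["ee_pos"],s["ft_force"],s["torque"],s["joint_torque"])
C={n:camera(n) for n in("wrist","side","top")}
a=C["wrist"]["frame"][120:420,120:520];b=cv2.resize(C["side"]["frame"][180:280,260:393],(400,300),interpolation=2)
t=cv2.resize(C["top"]["frame"][165:290,220:387],(400,300),interpolation=2)
cv2.imwrite("pics/g4.png",np.vstack([np.hstack([a,b]),np.hstack([t,t])])) 
E
```

```text
[ 0.54855051 -0.0194247   0.32521036] [  5.31293297 -22.17792232   0.41484173] [-3.78250454 -1.00278938  0.01753655] [ 12.27239013 -40.67762375 -31.28255367   6.42301932   3.03647138
   0.08716535]
```

View pics/g4.png

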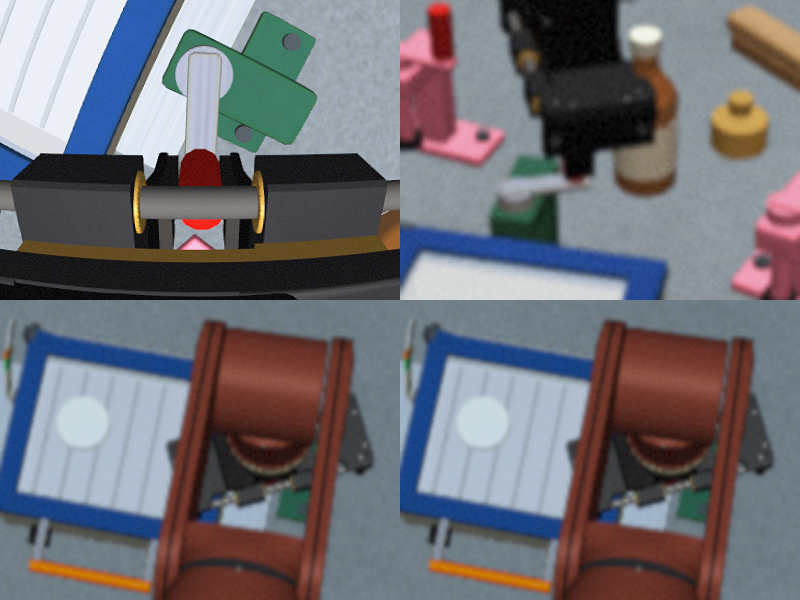

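```bash
python3 - <<'E'
from h import *
c=camera("wrist");s=observe()
T=np.array(c["extrinsics"]);print(T[:3,3]-s["ee_pos"])
T[:3,3]=[.6628,.0478,.3058];T[:3,:3]=[[.244,.937,.252],[-.97,.236,.062],[-.001,-.259,.966]];c["extrinsics"]=T
for p in((373,247),(373,235),(373,262)):
  print(p,cross(wray(c,p),(np.array([.594,-.0137,0]),np.array([0,0,1.]))))
im=cv2.imread("pics/w3.png")[200:310,310:500];cv2.imwrite("pics/j.png",cv2.resize(im,None,fx=4,fy=4,interpolation=2))
E
```

```text
[ 0.0696873   0.01609911 -0.01958613]
(373, 247) (array([ 0.59391858, -0.01360842,  0.02598052]), np.float64(0.0002450846226939417))
(373, 235) (array([ 0.59553576, -0.01526201, -0.00298775]), np.float64(0.004381073212372461))
(373, 262) (array([ 0.59244669, -0.01176167,  0.0572698 ]), np.float64(0.004967862676344783))
```

View pics/j.png

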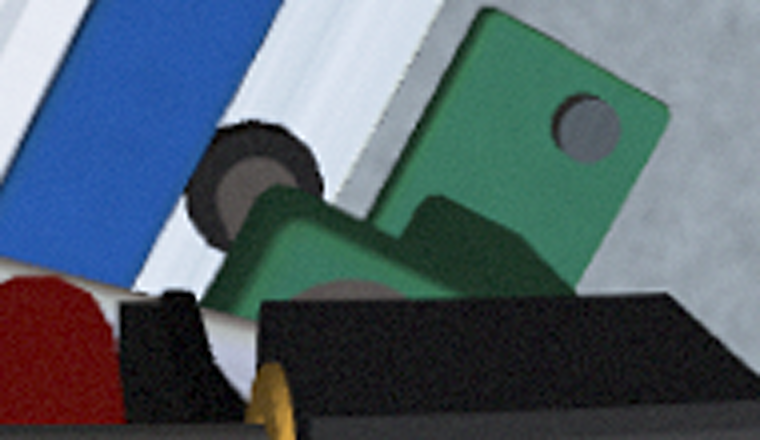

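The jaw pad (a black disc at about (374,247) in w3) was roughly 8 mm from contact then. The 22 N tangential load now, acting at knob height, matches a tight clamp. I'll unload sideways, release, rise, and turn the tool toward the bar.

drive_tool([
  [[0,-0.05,0,0],[0,-0.04,0,0],[0,0,0,0]],
])

```text
time: 7.68
ee_pos: [0.5492, -0.0241, 0.3253]
orientation: [0.006, 0.993, 0.122, 0.002]
ft_force: [9.4, -19.7, -2.7]
gripper_width: 0.019
grip_force: 40.0
```

drive_tool([
  [[0,0,0,0],[0,0,0,0],[0,0,0,0],[0,0,0.5,0],[0,0,0.6,0],[0,0,0.5,0],[-0.25,0.54,0,0.0513],[-0.25,0.54,0,0.0513],[-0.25,0.54,0,0.0513],[-0.25,0.54,0,0.0513],[-0.25,0.54,0,0.0513],[-0.25,0.54,0,0.0513],[-0.25,0.54,0,0.0513],[0,0,0,0],[0,0,0,0]],
], claw=0.6)

```text
time: 9.55
ee_pos: [0.4604, 0.1693, 0.404]
orientation: [0.0, 0.774, 0.633, -0.001]
ft_force: [-0.1, 0.2, 0.0]
gripper_width: 0.0519
grip_force: 0.0
```

```bash
python3 - <<'E'
from h import *
s=observe(); print(s["ee_pos"],s["ft_force"],s["joint_positions"].round(3) if hasattr(s["joint_positions"],'round') else s["joint_positions"])
c=camera("wrist");cv2.imwrite("pics/w5.png",c["frame"]);print(np.round(c["extrinsics"],3).tolist())
E
```

```text
[0.46044393 0.16934408 0.40397379] [-0.09081283  0.24449328  0.02406501] [ 1.920e-01 -1.050e-01  1.868e+00 -1.000e-03  1.380e+00  3.910e-01]
[[0.98, 0.191, 0.053, 0.476], [-0.198, 0.947, 0.254, 0.238], [-0.002, -0.259, 0.966, 0.384], [0.0, 0.0, 0.0, 1.0]]
```

View pics/w5.png

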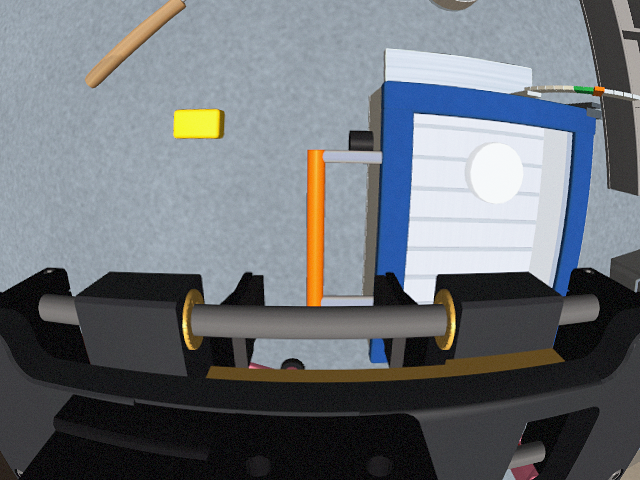

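The wrist view shows the bar from (317,150) to (315,305), parallel to the pads, and centred between the fingers. Before using it I'll check where the knob ended up.

```bash
python3 - <<'E'
from h import *
c=camera("wrist")
for p in((317,151),(316,229),(315,304)): print("bar",wplane(c,p,.1).round(4))
C={n:camera(n) for n in("side","top")}
for n,c in C.items():
    for st,ce,p in blobs(c["frame"],(0,170,90),(5,255,255),10): 
        if st[4]<300: print(n,st.tolist(),ce.round(1),plane(c,ce,.157 if n=="side" else .177).round(4))
t=cv2.resize(C["top"]["frame"][165:290,220:387],(400,300),interpolation=2);b=cv2.resize(C["side"]["frame"][180:280,260:393],(400,300),interpolation=2)
cv2.imwrite("pics/g6.png",np.hstack([t,b]))
E
```

```text
bar [0.4728 0.2308 0.1   ]
bar [0.4599 0.1712 0.1   ]
bar [0.4461 0.108  0.1   ]
side [270, 182, 7, 17, 80] [273.  189.6] [ 0.6673 -0.2001  0.157 ]
side [292, 211, 8, 19, 104] [295.8 219.9] [ 0.5997 -0.0616  0.157 ]
side [405, 239, 7, 14, 56] [407.9 246.4] [0.3601 0.0385 0.157 ]
top [397, 186, 8, 7, 38] [400.4 188.5] [ 0.6618 -0.193   0.177 ]
top [344, 213, 6, 7, 38] [346.5 216. ] [ 0.5948 -0.0577  0.177 ]
top [311, 312, 7, 8, 40] [314.3 315.9] [0.3533 0.0259 0.177 ]
```

View pics/g6.png

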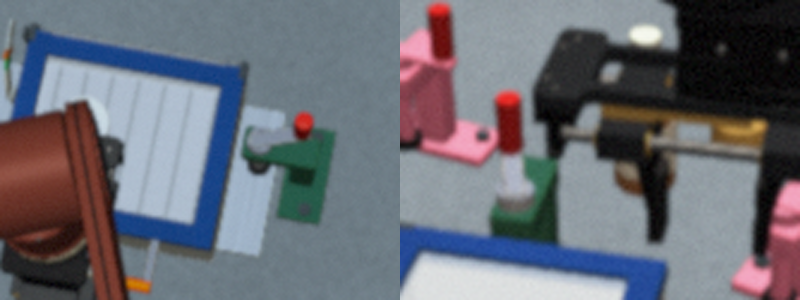

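The fingers bracket the bar well (its middle is at about (0.460, 0.171)). But the released crank has sprung back: the knob is now at about (0.599, -0.0595), near -85°. I over-tightened it and let go under load, so I'll go back, tighten moderately and unload slowly.

drive_tool([
  [[0.554,-0.915,0,0],[0.554,-0.915,0,0],[0.554,-0.915,0,0],[0.554,-0.915,0,0],[0.554,-0.915,0,0],[0,0,0,0],[0,0,-0.5,0],[0,0,-0.6,0],[0,0,-0.5,0],[0,0,0,0]],
])

```text
time: 11.0
ee_pos: [0.5976, -0.0578, 0.3222]
orientation: [-0.002, 0.773, 0.634, -0.002]
ft_force: [-0.3, 0.0, 0.1]
gripper_width: 0.0525
grip_force: 0.0
```

drive_tool([
  [[0,0,0,0],[0,0,0,0],[0,0,0,0],[0,0,0,0],[0,0,0,0]],
], claw=0)

```text
time: 11.62
ee_pos: [0.5992, -0.0585, 0.3253]
orientation: [0.001, 0.773, 0.634, 0.0]
ft_force: [1.3, 0.3, 1.8]
gripper_width: 0.0191
grip_force: 40.0
```

```bash
python3 - <<'E'
from h import *
s=observe(); print(s["ee_pos"],s["ft_force"],s["gripper_width"],s["grip_force"])
a=np.radians(np.arange(-85,-200,-5));p=.9*np.c_[np.cos(a),np.sin(a)]
for x,d in zip(np.arange(-85,-200,-5),np.diff(p,axis=0)):print(x,d.round(3))
E
```

```text
[ 0.59921736 -0.05850489  0.32531862] [1.33195367 0.28945252 1.76114614] 0.019132093883449167 39.98280584346503
-85 [-0.078 -0.003]
-90 [-0.078  0.003]
-95 [-0.078  0.01 ]
-100 [-0.077  0.017]
-105 [-0.075  0.024]
-110 [-0.073  0.03 ]
-115 [-0.07   0.036]
-120 [-0.066  0.042]
-125 [-0.062  0.048]
-130 [-0.058  0.053]
-135 [-0.053  0.058]
-140 [-0.048  0.062]
-145 [-0.042  0.066]
-150 [-0.036  0.07 ]
-155 [-0.03   0.073]
-160 [-0.024  0.075]
-165 [-0.017  0.077]
-170 [-0.01   0.078]
-175 [-0.003  0.078]
-180 [0.003 0.078]
-185 [0.01  0.078]
-190 [0.017 0.077]
```

drive_tool([
  [[-0.078,-0.003,0,0],[-0.078,0.003,0,0],[-0.078,0.01,0,0],[0,0,0,0],[0,0,0,0]],
])

```text
time: 12.25
ee_pos: [0.5881, -0.0584, 0.3254]
orientation: [0.002, 0.773, 0.634, 0.001]
ft_force: [7.1, -2.8, -1.6]
gripper_width: 0.0188
grip_force: 40.0
```

drive_tool([
  [[-0.077,0.017,0,0],[-0.075,0.024,0,0],[-0.073,0.03,0,0],[0,0,0,0],[0,0,0,0]],
])

```text
time: 12.88
ee_pos: [0.5772, -0.0556, 0.3255]
orientation: [0.003, 0.773, 0.634, 0.001]
ft_force: [9.3, -5.8, -4.5]
gripper_width: 0.019
grip_force: 40.0
```

drive_tool([
  [[-0.07,0.036,0,0],[-0.066,0.042,0,0],[0,0,0,0],[0,0,0,0]],
])

```text
time: 13.38
ee_pos: [0.5706, -0.0524, 0.3255]
orientation: [0.004, 0.773, 0.634, 0.001]
ft_force: [10.9, -8.8, -4.5]
gripper_width: 0.019
grip_force: 40.0
```

drive_tool([
  [[0.066,-0.042,0,0],[0,0,0,0],[0,0,0,0]],
])

```text
time: 13.75
ee_pos: [0.5737, -0.054, 0.3255]
orientation: [0.003, 0.773, 0.634, 0.001]
ft_force: [8.0, -5.8, -3.0]
gripper_width: 0.0195
grip_force: 40.0
```

drive_tool([
  [[0.07,-0.036,0,0],[0,0,0,0],[0,0,0,0]],
])

```text
time: 14.12
ee_pos: [0.5771, -0.0556, 0.3255]
orientation: [0.003, 0.773, 0.634, 0.001]
ft_force: [7.7, -5.3, -2.4]
gripper_width: 0.019
grip_force: 40.0
```

drive_tool([
  [[0.073,-0.03,0,0],[0,0,0,0],[0.075,-0.024,0,0],[0,0,0,0],[0,0,0,0]],
])

```text
time: 14.75
ee_pos: [0.5843, -0.0578, 0.3254]
orientation: [0.002, 0.773, 0.634, 0.001]
ft_force: [6.7, -2.6, -1.7]
gripper_width: 0.019
grip_force: 40.0
```

drive_tool([
  [[0.038,-0.008,0,0],[0,0,0,0],[0,0,0,0]],
])

```text
time: 15.12
ee_pos: [0.586, -0.0581, 0.3254]
orientation: [0.002, 0.773, 0.634, 0.001]
ft_force: [5.4, -2.8, -0.1]
gripper_width: 0.0191
grip_force: 40.0
```

drive_tool([
  [[0.038,-0.008,0,0],[0,0,0,0],[0,0,0,0]],
])

```text
time: 15.5
ee_pos: [0.5877, -0.0583, 0.3254]
orientation: [0.001, 0.773, 0.634, 0.001]
ft_force: [5.1, -3.5, 1.5]
gripper_width: 0.0187
grip_force: 40.0
```

drive_tool([
  [[0.039,-0.005,0,0],[0,0,0,0],[0,0,0,0]],
])

```text
time: 15.88
ee_pos: [0.5895, -0.0585, 0.3253]
orientation: [0.001, 0.773, 0.634, 0.0]
ft_force: [4.3, -4.2, 2.4]
gripper_width: 0.019
grip_force: 40.0
```

drive_tool([
  [[0.039,-0.005,0,0],[0,0,0,0],[0,0,0,0]],
])

```text
time: 16.25
ee_pos: [0.5914, -0.0587, 0.3253]
orientation: [0.001, 0.773, 0.634, 0.0]
ft_force: [3.0, -4.6, 4.0]
gripper_width: 0.0193
grip_force: 40.0
```

drive_tool([
  [[0.039,-0.002,0,0],[0,0,0,0],[0,0,0,0]],
])

```text
time: 16.62
ee_pos: [0.5933, -0.0587, 0.3253]
orientation: [0.001, 0.773, 0.634, 0.0]
ft_force: [2.5, -4.1, 4.5]
gripper_width: 0.019
grip_force: 40.0
```

drive_tool([
  [[0,0,0,0],[0,0,0,0],[0,0,0,0],[0,0,0.5,0],[0,0,0.6,0],[0,0,0.5,0],[0,0,0,0]],
], claw=0.6)

```text
time: 17.5
ee_pos: [0.5933, -0.0583, 0.4065]
orientation: [0.001, 0.773, 0.634, 0.001]
ft_force: [0.5, -0.8, -0.2]
gripper_width: 0.0522
grip_force: 0.0
```

```bash
cat >> h.py <<'E'
def knob():
    C={n:camera(n) for n in("side","top","wrist")}
    for n,c in C.items():
        for st,ce,p in blobs(c["frame"],(0,170,90),(5,255,255),10):
            if n=="wrist": print(n,st.tolist(),ce.round(1),wplane(c,ce,.165).round(4))
            elif st[4]<300:
                q=plane(c,ce,.157 if n=="side" else .177)
                if abs(q[0]-.594)<.06 and abs(q[1]+.014)<.06: print(n,st.tolist(),ce.round(1),q.round(4))
E
python3 - <<'E'
from h import *
knob();s=observe(); print(s["ee_pos"],s["ft_force"])
E
```

```text
side [292, 211, 8, 19, 105] [295.7 219.8] [ 0.6    -0.0622  0.157 ]
wrist [0, 192, 38, 32, 659] [ 16.7 205.7] [0.3721 0.0246 0.165 ]
wrist [315, 230, 33, 47, 1144] [330.3 254.3] [ 0.6009 -0.0579  0.165 ]
[ 0.59250778 -0.05825214  0.4027631 ] [ 0.49817796  0.06028875 -0.26666477]
```

The knob settled at the same spot as after the first release (side 0.600, -0.062). The unloading forces fit a spring balanced by friction there, so the jaw bears at its self-holding tightness. Next is the hood bar.

drive_tool([
  [[-0.53,0.913,0,0],[-0.53,0.913,0,0],[-0.53,0.913,0,0],[-0.53,0.913,0,0],[-0.53,0.913,0,0],[0,0,0,0],[0,0,-0.8,0],[0,0,-0.8,0],[0,0,-0.7,0],[0,0,-0.54,0],[0,0,0,0],[0,0,0,0]],
], claw=0.45, squeeze=12)

```text
time: 19.15
ee_pos: [0.461, 0.1694, 0.2632]
orientation: [0.0, 0.773, 0.634, 0.0]
ft_force: [-0.5, -0.5, 1.0]
gripper_width: 0.0392
grip_force: 0.0
```

```bash
python3 - <<'E'
from h import *
s=observe(); print(s["ee_pos"],s["ft_force"],s["gripper_width"])
knob()
E
```

```text
[0.46101659 0.16939639 0.26316598] [-0.48212589 -0.49746962  1.03956124] 0.0392007385966986
side [292, 211, 8, 19, 108] [295.9 220. ] [ 0.5996 -0.0613  0.157 ]
top [344, 212, 6, 8, 39] [346.5 215.9] [ 0.5951 -0.0577  0.177 ]
```

drive_tool([
  [[0,0,-0.04,0],[0,0,0,0],[0,0,0,0],[0,0,0,0],[0,0,0,0]],
], claw=0)

```text
time: 19.92
ee_pos: [0.4587, 0.1703, 0.2601]
orientation: [-0.002, 0.773, 0.634, -0.002]
ft_force: [-9.5, 2.1, 6.1]
gripper_width: 0.0136
grip_force: 12.0
```

```bash
python3 - <<'E'
import numpy as np
# bar on arc R=.252, hinge z .095, bar at angle th0 shut (97-95 mm), chamber yaw -.2
R=.252;o=np.arcsin(.002/R);yaw=-.2
th=np.r_[np.arange(0,1.06,.05)]
r=-R*np.cos(th+o);z=R*np.sin(th+o)
for a,dr,dz in zip(th,np.diff(r),np.diff(z)): print(round(a,2),(np.array([dr*np.cos(yaw),dr*np.sin(yaw),dz])/.05).round(3),"from start mm",((r[list(th).index(a)]-r[0])*1000).round(1),((z[list(th).index(a)]-z[0])*1000).round(1))
E
```

```text
0.0 [ 0.008 -0.002  0.252] from start mm 0.0 0.0
0.05 [ 0.02  -0.004  0.251] from start mm 0.4 12.6
0.1 [ 0.033 -0.007  0.25 ] from start mm 1.5 25.1
0.15 [ 0.045 -0.009  0.248] from start mm 3.1 37.6
0.2 [ 0.057 -0.012  0.245] from start mm 5.4 50.0
0.25 [ 0.069 -0.014  0.242] from start mm 8.3 62.3
0.3 [ 0.081 -0.016  0.238] from start mm 11.8 74.4
0.35 [ 0.092 -0.019  0.234] from start mm 16.0 86.3
0.4 [ 0.104 -0.021  0.229] from start mm 20.7 98.0
0.45 [ 0.115 -0.023  0.223] from start mm 26.0 109.4
0.5 [ 0.125 -0.025  0.217] from start mm 31.8 120.6
0.55 [ 0.136 -0.028  0.21 ] from start mm 38.2 131.4
0.6 [ 0.146 -0.03   0.203] from start mm 45.1 141.9
0.65 [ 0.156 -0.032  0.195] from start mm 52.6 152.1
0.7 [ 0.165 -0.033  0.187] from start mm 60.5 161.9
0.75 [ 0.174 -0.035  0.179] from start mm 69.0 171.2
0.8 [ 0.183 -0.037  0.17 ] from start mm 77.9 180.2
0.85 [ 0.191 -0.039  0.16 ] from start mm 87.2 188.6
0.9 [ 0.198 -0.04   0.15 ] from start mm 96.9 196.6
0.95 [ 0.205 -0.042  0.14 ] from start mm 107.0 204.1
1.0 [ 0.212 -0.043  0.129] from start mm 117.5 211.1
```

The bar is gripped (13.6 mm wide). I'll relieve the sideways load and lift along the arc.

drive_tool([
  [[-0.04,0.01,0,0],[0,0,0,0]],
])

```text
time: 20.18
ee_pos: [0.4579, 0.1704, 0.2605]
orientation: [-0.001, 0.773, 0.634, -0.001]
ft_force: [-3.9, 0.8, 3.1]
gripper_width: 0.0134
grip_force: 12.0
```

drive_tool([
  [[0.008,-0.002,0.252,0],[0.02,-0.004,0.251,0],[0.033,-0.007,0.25,0],[0.045,-0.009,0.248,0],[0.057,-0.012,0.245,0],[0.069,-0.014,0.242,0],[0,0,0,0]],
])

```text
time: 21.05
ee_pos: [0.4694, 0.1679, 0.3365]
orientation: [-0.001, 0.773, 0.634, -0.001]
ft_force: [-9.1, 1.5, 0.9]
gripper_width: 0.0134
grip_force: 12.0
```

drive_tool([
  [[0.081,-0.016,0.238,0],[0.092,-0.019,0.234,0],[0.104,-0.021,0.229,0],[0.115,-0.023,0.223,0],[0.125,-0.025,0.217,0],[0.136,-0.028,0.21,0],[0,0,0,0]],
])

```text
time: 21.92
ee_pos: [0.5016, 0.1613, 0.4054]
orientation: [-0.001, 0.773, 0.634, -0.002]
ft_force: [-16.6, 0.1, 9.4]
gripper_width: 0.0137
grip_force: 12.0
```

drive_tool([
  [[-0.06,0.012,0.04,0],[0,0,0,0],[0,0,0,0]],
])

```text
time: 22.3
ee_pos: [0.5001, 0.1614, 0.4051]
orientation: [0.001, 0.773, 0.634, 0.0]
ft_force: [2.7, -3.6, -2.8]
gripper_width: 0.0138
grip_force: 12.0
```

```bash
python3 - <<'E'
from h import *
s=observe(); print(s["ee_pos"],s["ft_force"],s["torque"])
c=camera("wrist")
for n in("side","top"):
  c=camera(n)
  for lo,hi,nm in(((5,180,150),(14,255,255),"or"),((105,150,50),(125,255,255),"blue")):
    for st,ce,p in blobs(c["frame"],lo,hi,25): print(n,nm,st.tolist(),ce.round(1))
E
```

```text
[0.50014898 0.16139695 0.40505425] [ 2.74255311 -3.59858102 -2.84144656] [-0.45947911 -0.43603906 -0.01364912]
side or [330, 235, 14, 37, 219] [337.5 255. ]
side blue [228, 231, 99, 93, 1893] [283.7 280.5]
side blue [216, 317, 22, 17, 181] [225.1 325.8]
top blue [227, 177, 95, 71, 1224] [286.8 208.9]
top blue [8, 306, 13, 28, 95] [ 13.4 321.5]
top blue [0, 335, 17, 17, 93] [  7.4 343.1]
top blue [0, 354, 14, 28, 150] [  5.2 368.2]
```

drive_tool([
  [[0.146,-0.03,0.203,0],[0.156,-0.032,0.195,0],[0.165,-0.033,0.187,0],[0,0,0,0],[0,0,0,0]],
], squeeze=15)

```text
time: 23.08
ee_pos: [0.5234, 0.1566, 0.4353]
orientation: [0.0, 0.773, 0.634, -0.001]
ft_force: [-2.5, -5.6, -0.0]
gripper_width: 0.0134
grip_force: 15.0
```

drive_tool([
  [[0.174,-0.035,0.179,0],[0.183,-0.037,0.17,0],[0,0,0,0],[0,0,0,0]],
])

```text
time: 23.58
ee_pos: [0.5412, 0.1531, 0.4532]
orientation: [0.0, 0.773, 0.634, -0.0]
ft_force: [-4.2, -5.2, 2.7]
gripper_width: 0.0136
grip_force: 15.0
```

```bash
cat > f.py <<'E'
import numpy as np,sys
from scipy.optimize import least_squares
P=np.array([[.4579,.1704,.2605],[.4694,.1679,.3365],[.5001,.1614,.4051],[.5234,.1566,.4353],[.5412,.1531,.4532]])
y=-.2;u=P[:,0]*np.cos(y)+P[:,1]*np.sin(y);z=P[:,2]
f=least_squares(lambda q:np.hypot(u-q[0],z-q[1])-.252,[u[0]+.252,.259])
print(f.x,f.fun*1000)
for c in(f.x,(f.x[0],.259)):print(c,"th",(np.arctan2(z-c[1],c[0]-u)-.008).round(3))
E
python3 f.py; python3 - <<'E'
from h import *
knob()
E
```

```text
[0.66739192 0.26462425] [ 0.50636645 -0.79263828  0.09273849  0.09933505  0.15528688]
[0.66739192 0.26462425] th [-0.024  0.282  0.583  0.736  0.837]
(np.float64(0.6673919150927554), 0.259) th [-0.002  0.303  0.601  0.752  0.851]
top [344, 213, 6, 7, 39] [346.4 216.1] [ 0.5946 -0.0576  0.177 ]
wrist [468, 476, 11, 4, 32] [473.6 477.6] [ 0.6657 -0.175   0.165 ]
```

drive_tool([
  [[0.095,-0.02,0.08,0],[0.095,-0.02,0.08,0],[0.099,-0.02,0.075,0],[0.099,-0.02,0.075,0],[0.102,-0.021,0.07,0],[0.102,-0.021,0.07,0],[0.106,-0.022,0.065,0],[0,0,0,0],[0,0,0,0]],
])

```text
time: 24.85
ee_pos: [0.576, 0.1461, 0.4791]
orientation: [0.0, 0.773, 0.634, 0.0]
ft_force: [-4.2, -5.1, 4.2]
gripper_width: 0.0135
grip_force: 15.0
```

```bash
python3 - <<'E'
from h import *
c=camera("side")
for st,ce,p in blobs(c["frame"],(5,180,150),(14,255,255),25):
    print(st.tolist(),ce.round(1))
s=observe();e=np.array(s["ee_pos"]);print(e,s["ft_force"]);print(proj(c,e-[0,0,.164]))
E
```

```text
[283, 202, 16, 28, 181] [291.6 216.6]
[0.57593528 0.14606276 0.47914795] [-2.98232275 -4.37325939  4.20769824]
[295.6502609  208.66131547]
```

```bash
cat > a.py <<'E'
from h import *
c=camera("side")
st,ce,p=max(blobs(c["frame"],(5,170,130),(15,255,255),25),key=lambda b:b[0][4])
b=cv2.boxPoints(cv2.minAreaRect(p.astype(np.float32)))
i=np.argsort(b[:,1])[-2:];end=b[i].mean(0)
ex=np.array([np.cos(-.2),np.sin(-.2),0]);ey=np.array([-ex[1],ex[0],0])
mid=np.array([.459,.1705,.097]);o,d=ray(c,end)
for w in(.065,):
    n=(mid+w*ey)@ey;t=(n-o@ey)/(d@ey);q=o+t*d
    H=mid+ex*.252;print(end,"q",q.round(4),"R",np.hypot((H-q)@ex,q[2]-.095).round(4),"th",(np.arctan2(q[2]-.095,(H-q)@ex)-.008).round(3))
E
python3 a.py
```

```text
[285.40005 229.20003] q [0.5873 0.2108 0.3167] R 0.2592 th 1.018
```

drive_tool([
  [[-0.106,0.022,-0.065,0],[-0.102,0.021,-0.07,0],[-0.102,0.021,-0.07,0],[-0.099,0.02,-0.075,0],[-0.099,0.02,-0.075,0],[-0.057,0.012,-0.046,0],[0,0,0,0],[0,0,0,0],[0,0,0,0],[0,0,0,0],[0,0,0,0]],
])

```text
time: 26.32
ee_pos: [0.5474, 0.1523, 0.4574]
orientation: [-0.0, 0.773, 0.634, -0.0]
ft_force: [-4.4, -4.3, 3.5]
gripper_width: 0.0133
grip_force: 15.0
```

```bash
python3 a.py; python3 - <<'E'
from h import *
s=observe();e=np.array(s["ee_pos"]);print(e,s["ft_force"],max(abs(np.array(s["dq"]))))
u=e[0]*np.cos(.2)-e[1]*np.sin(.2);print("th",np.arctan2(e[2]-.259,.6674-u)-.008,np.arctan2(e[2]-.2646,.6674-u)-.008+.024)
knob()
c=camera("top");print([plane(c,ce,0).round(3).tolist()+[int(st[4])] for st,ce,p in blobs(c["frame"],(22,150,100),(34,255,255),25)])
E
```

```text
[303.36066 242.0328 ] q [0.5591 0.2165 0.2956] R 0.2585 th 0.88
[0.54742748 0.15224483 0.45745374] [-3.48471536 -3.87705056  3.75689362] 0.0015429654647140995
th 0.8808218336097133 0.8907755385216645
top [344, 212, 6, 8, 40] [346.4 216. ] [ 0.5949 -0.0575  0.177 ]
wrist [468, 477, 6, 3, 14] [470.4 478. ] [ 0.6696 -0.1804  0.165 ]
[[0.412, -0.263, 0.0, 232], [0.353, 0.299, 0.0, 44]]
```

```bash
python3 -c "
from cell import *
print(close_job())"
```

```text
the job is handed in; nothing more can be done
None
```

I handed the job in at about 26 s with the hood held steady at about 0.885 rad (roughly 4° below balance) after lifting it to about 1.02. The clamp is less certain: when I released the crank at over 20 N it sprang back about 85°. A gentler second try settled at the same spot, so the jaw bears on the foot, but I estimate the crank at 10.8 rather than 11.

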